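# Refit the pump housing's access cover and hold it shut

### The arm

A 6-joint arm with a two-finger parallel gripper is mounted at the origin on a cart in front of the work surface, level with it; the furniture and walls round the work are solid. World frame = base frame: x ahead of the robot, y to its left, z up, the work surface at z = 0. Lengths are in mm, angles in rad, forces in N, time in s.
With the tool pointing down it reaches from about 350 to 775 mm from the base axis. Payload 7.3 kg.
Tool frame: the origin (TCP) lies at the very end of the fingers, on their centre line; the grasp point (between the pads) lies bot.grip_point_offset behind it (bot.grip_point_offset is the distance from the TCP to the grasp point, in mm); z points along the fingers, y is the line along which they close (so a half turn about z gives the same grasp; the last joint's range is limited). The gripper opens to 92 mm and grips with 3 to 60 N. Pads are 19 mm wide; open, the fingers measure 130 mm over their backs; the gripper's body (75 mm by 190 mm) begins 47 mm behind the grasp point.
Start: joints at [-1.446, 0.342, 1.524, -0, 1.275, -0.146], TCP at [140.461, -505.881, 226.741] pointing down, gripper open.
Joint ranges: [-2.53, 2.53], [-0.77, 2.02], [0.04, 2.7], [-1, 4.14], [0.28, 2.66], [-3.11, 3.11]. Speed limits (rad/s): [2.57, 2.57, 3.14, 3.14, 3.14, 3.14].

### API

Orientations are given as [roll, pitch, yaw] about the fixed x, y, z axes, in that order (R = Rz(yaw) Ry(pitch) Rx(roll)).
In Python, from plant import bot gives the robot as it stands. The module is installed in compiled form; this text tells all that it offers.
- The arm moves only by the tool carry_out, never from a script. Its argument "plan" is a list of rows, each an object of numbers: "tx", "ty", "tz": the shift along the world's x, y, z in mm; "rx", "ry", "rz": the turn, a rotation vector about the world's x, y, z in rad. A call has 1 to 12 rows; each row shifts and turns the commanded pose from where the row before left it; what a row does not reach is not made up. A row lasts 1/10 s, in which the tool goes at most 50 mm and 8.59 degrees, less where a joint would pass 70% of its speed; a pose out of reach is approached as far as the arm can. A call with a gripper value outside its range is refused whole. "gripper" is the closure, from 0 (fully open) to 1 (shut), set as the call begins (left out, the last holds). The fingers move at their own pace and stop on an object; the grip force is fixed at half the most. Time passes only in rows, so rows that do not move let the fingers close. It gives the time, the measured TCP pose, the force, the opening and the grip force at its end, in the units of the state.
- bot.get_obs(): the state, without advancing time (a new reading comes with each control period).
- bot.capture(name): name is "scene" or "top" or "wrist"; returns the picture (480x640x3 uint8, red, green, blue); there is no depth.
- bot.camera_model(name): a dict with "camera_matrix" (3x3 intrinsics, pixels), "dist" ([k1, k2, p1, p2, k3] as OpenCV has them; the pictures are not rectified), "R" (3x3) and "t" (3): a world point X has camera coordinates R X + t. Camera axes: x right, y down, z forward; pixel columns grow to the right and rows downward; lengths in mm; the calibration is good to about 2 mm. A picture is of the moment at which its call begins: read the wrist's pose just before it. camera_model takes no time and is no camera call; for the wrist camera it gives the pose at the moment of the call.
- bot.close_job(): hands the job in; it is judged then, once.
The state is a dict: "time": time; "joint_positions": joint angles; "dq": joint speeds; "tau": joint torques, N m; "tool_pos": TCP position; "tcp_rot": TCP orientation; "contact_force": force on the tool from outside, world axes, zero at the start; "moment": the same for the moment, N m; "grip_width": finger opening in mm; "finger_force": force on a finger pad.
Only numpy, scipy, OpenCV 4.12 (cv2) and the standard library are available. Lean on these libraries where they do the work, as an engineer would, in place of code of your own. Each camera call takes 0.05 s, during which the arm holds its last target. There are 200 camera calls.

### The job

Lift the blue access cover by its black handle and hang it on the open grey pump housing, with the folded channel along its back edge draped over the steel bar at the back of the housing. Then turn the orange quarter-turn fastener clockwise until its slot lines up with the two white marks, press the cover's front down flush on the housing's rim against the rubber pads, and finish while still pressing it shut with the gripper, as it springs up if let go. Leave the other things on the bench where they are.

Things in the scene. Friction and masses are not known exactly. Their poses are not given: they have to be found in the camera images.
- pump_box: Grey open-topped pump housing, fixed. Origin at bench level; x to its back (away from the robot, within 0.3 rad), z up. Walls 4 mm, rim at z = 50 mm, outer faces at x = -82 and +54, y = +-52 mm. With the cover home their axes coincide, the handle's centre is at x = 22, y = 0, z = 95 mm and the fastener's grip point at x = -58, y = 0, z = 69 mm in this frame.
- bar_mid (a point): Middle of the level steel bar behind the housing's back wall: diameter 9 mm, 100 mm long along the housing's y, at x = 72, z = 45.5 mm in the housing's frame, its top level with the rim. Axes as the housing's.
- slot_mid (a point): Middle of the slot (36 mm along y, 15 mm along x) in the steel plate inside the housing that takes the fastener's key; at x = -58, z = 41.5 mm (plate's top) in the housing's frame, whose axes it shares. A key that is not lined up meets the plate when the cover is still 5.5 mm above home.
- seal (a joint): Travel (m) of the two black rubber pads inside the housing's front corners (x = -72, y = +-37 mm in its frame): 0 = up, 8 mm above the rim; 0.008 = pushed level with the rim. Springs: together about 5 N at first touch, 10 N when level.
- cover_handle (a point): Centre of the black bar handle of the loose blue cover (0.3 kg, 170 x 125 mm, starts flat on the bench). Bar 10 mm thick along x, 73 mm long along y, 10 mm high, 36 mm free below, posts at y = +-32 mm. Axes: x to the cover's back edge, z up. The 4 mm skin's underside is 45 mm below; side skirts at y = +-57 mm (3 mm play each side on the housing) end 63 mm below.
- cover_lip (a point): Middle of the lower edge of the outer lip of the cover's back channel, 60 mm behind and 62.5 mm below the handle's centre; at x = 82, z = 32 mm in the housing's frame when home. The channel opens downward, 17 mm wide, its middle 50 mm behind the handle; inner strip 9 mm deep, outer lip 18 mm. Axes as the handle's.
- cover_front (a point): Middle of the cover's front edge, at its skin's underside: z = 50 mm in the housing's frame when flush, about 59 mm when hooked and sprung up. A level cover touches the pads 8 mm above home; let go there, its back drops on the bar and its front stays up. Axes as the handle's.
- fastener_grip (a point): Middle of the fastener's orange wing, on its turning axis, 80 mm in front of and 26 mm below the handle's centre, 15 mm above the skin. Wing 30 mm long (its x), 10 mm thick (its y), top 26 mm above the skin, on a steel disc 36 mm across, 3 mm thick. A black slot runs along its top. Under the skin a key 26 x 5 mm, parallel to the wing, reaches 14 mm down.
- fastener (a joint): Angle of the fastener (rad), growing clockwise seen from above: 0 = wing along the cover's x, 1.571 = slot lined up with the two white marks (along the cover's y), so that the key fits its slot; stop at 1.62. Starts at 0.05 to 0.35; friction 0.03 N m. Only lined up can the cover be pressed flush (some 12 N at the fastener).
- cover: The whole blue cover with its fastener; origin at the level of the lower edges of its skirts, 22 mm in front of and 63 mm below the handle's centre. Axes as the handle's.
- polish_jar: Bystander: brown jar with a blue lid, 55 x 55 x 68 mm, origin under its centre.
- specs: Bystander: red spectacles, 141 x 142 x 42 mm, origin under its centre.
- calliper: Bystander: steel calliper lying flat, 50 x 155 x 10 mm, origin under its centre.
- stone: Bystander: brown rough stone, 44 x 52 x 36 mm, origin under its centre.
- white_jar: Bystander: white jar with a black lid, 55 x 55 x 68 mm, origin under its centre.
- tape: Bystander: black tape roll, 62 x 59 x 19 mm, origin under its centre.

How it is judged (in metres and radians):
On the way, in this order (a step that is already met when the one before it is completed fails the run):
1. The cover lies on the housing with its back channel over the bar (x of cover_lip in the frame of pump_box between 0.0765 and 0.0875 m and z of cover_lip in the frame of pump_box below 0.041 m and y of cover_handle in the frame of pump_box between -0.008 and 0.008 m and angle between the x axis of cover_handle and the x axis of pump_box, either way round below 0.12 rad and contact force between cover and pump_box above 0.3 N), for 0.2 s.
2. With the cover hooked, the fastener's slot is lined up with the marks (x of cover_lip in the frame of pump_box between 0.0765 and 0.0875 m and z of cover_lip in the frame of pump_box below 0.041 m and y of cover_handle in the frame of pump_box between -0.008 and 0.008 m and angle between the x axis of cover_handle and the x axis of pump_box, either way round below 0.12 rad and value of joint fastener above 1.32 rad), for 0.2 s.
At the end, for the whole second after the job is handed in: Channel over the bar (lip 76.5-87.5 mm behind the housing's origin, below 41 mm; handle within 8 mm sideways, axes within 0.12 rad), slot within 0.25 rad of the marks, front edge within 3 mm of the rim, and the fingers bear on the cover with over 3 N (all of step 2 and z of cover_front in the frame of pump_box below 0.053 m and contact force between the fingers and cover above 3 N); the arm keeps its last pose, push and grip.
It fails at once if a bystander is moved more than 30 mm (distance of any of polish_jar, specs, calliper, stone, white_jar, tape from where it was at the start of the episode above 0.03 m).
It also fails if it takes over 51 s, if anything falls off the work surface, if the arm or the gripper's body presses on something with over 40 N, if the wrist force passes 120 N, or if a joint passes its speed limit or range.

## Working session

There is one attempt and no reset: what is moved stays moved. The work goes in short steps, Python scripts to look and compute and a tool call to move; the robot and the scene stay as the last step left them, time stands still between calls to the robot, and variables do not carry over. Pictures are saved under pics/ and viewed, at most 10 in all, crops included, and the job is handed in when it is done.

Besides the shell and the picture viewer there is one more tool, called as a command line: name --argument value ..., lists and objects as JSON in quotes. carry_out: Moves the arm, as the interface text tells. Its arguments: {"type":"object","properties":{"plan":{"type":"array"},"gripper":{"type":"number"}},"required":["plan"]}

```bash
mkdir -p pics
python3 - <<'E'
from plant import bot
import cv2, json
o=bot.get_obs(); print(o, bot.grip_point_offset)
for n in ("scene","top"):
    im=bot.capture(n); cv2.imwrite(f"pics/{n}0.png",im[:,:,::-1])
    m=bot.camera_model(n); print(n,m)
E
```

```text
{'time': 0.0, 'joint_positions': array([-1.44600960e+00,  3.42711195e-01,  1.52503352e+00, -2.13913852e-07,
        1.27540844e+00, -1.45985752e-01]), 'dq': array([-0.00130005,  0.00076722, -0.00034579, -0.00124405, -0.00101282,
       -0.00063686]), 'tau': array([ 3.24854584e-03, -4.31232798e+01, -2.44221890e+01,  7.20433728e-02,
        5.57705818e-02, -1.08338377e-04]), 'tool_pos': array([ 140.40077585, -505.44382126,  226.04519655]), 'tcp_rot': array([-3.14004872e+00, -2.26800527e-04,  2.70772370e-01]), 'contact_force': array([-0.13956262,  0.15064775, -0.88651903]), 'moment': array([-0.00827241,  0.01961631, -0.01000053]), 'finger_force': 0.0, 'grip_width': 91.67666237574251} 18.8
scene {'camera_matrix': array([[471.97353446,   0.        , 315.33950631],
       [  0.        , 471.97353446, 243.50798392],
       [  0.        ,   0.        ,   1.        ]]), 'dist': array([0.00983279, 0.        , 0.        , 0.        , 0.        ]), 'R': array([[-0.79265988, -0.60946974, -0.01539299],
       [-0.38617933,  0.52147138, -0.76087655],
       [ 0.47175824, -0.59717186, -0.64871406]]), 't': array([ 364.20682784,  319.79977071, 1340.37175722])}
top {'camera_matrix': array([[444.12592356,   0.        , 316.02398318],
       [  0.        , 444.12592356, 244.53147106],
       [  0.        ,   0.        ,   1.        ]]), 'dist': array([-0.08814793,  0.        ,  0.        ,  0.        ,  0.        ]), 'R': array([[-0.01829358, -0.99956057, -0.02332421],
       [-0.99080169,  0.02125176, -0.13364274],
       [ 0.13407969,  0.02066486, -0.99075507]]), 't': array([ -74.39267464,  534.94694605, 1213.8453501 ])}
```

View pics/top0.png

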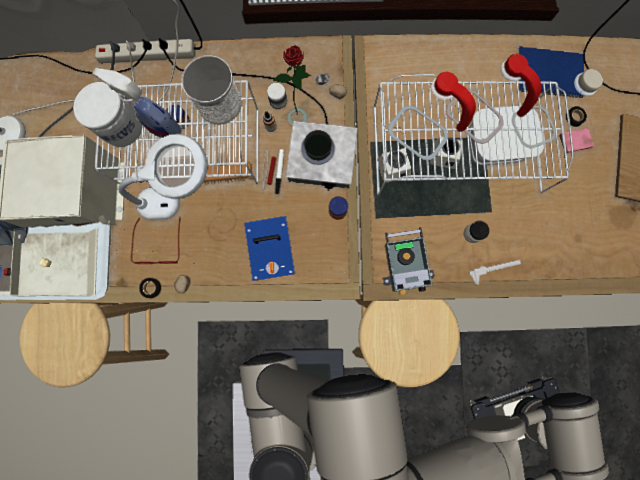

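View pics/scene0.png

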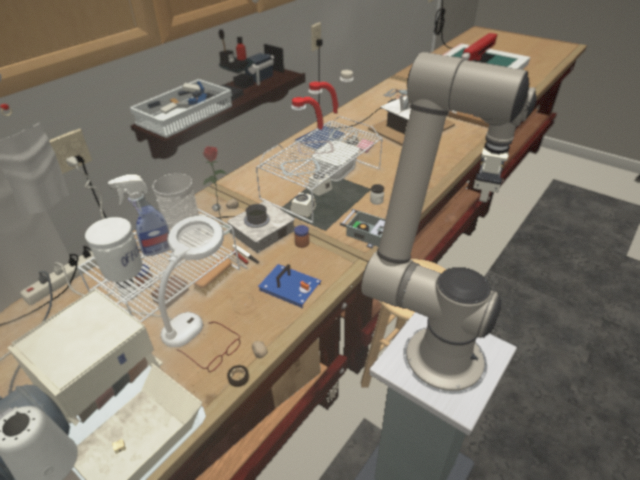

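The top view shows the blue cover around (270,248), with its handle at (267,239) and the fastener at (271,268). The housing is around (408,258), with the steel bar near (404,233). I'll turn these into rough positions first.

```bash
cat > h.py <<'E'
import numpy as np, cv2
from scipy.spatial.transform import Rotation as Rot
def ray2z(m,uv,z):
    uv=np.array(uv,float).reshape(-1,1,2)
    n=cv2.undistortPoints(uv,m["camera_matrix"],np.array(m["dist"])).reshape(-1,2)
    d=np.c_[n,np.ones(len(n))]@m["R"]; c=-m["R"].T@m["t"]
    z=np.broadcast_to(z,len(n)); return c+d*((z-c[2])/d[:,2])[:,None]
def proj(m,X):
    return cv2.projectPoints(np.array(X,float).reshape(-1,1,3),cv2.Rodrigues(m["R"])[0],np.array(m["t"],float),m["camera_matrix"],np.array(m["dist"]))[0].reshape(-1,2)
E
python3 - <<'E'
from plant import bot
from h import *
m=bot.camera_model("top")
print(ray2z(m,[[267,239],[271,268],[404,233],[408,258]],[63,44,45,50]))
w=bot.camera_model("wrist"); o=bot.get_obs()
R=Rot.from_euler('xyz',o["tcp_rot"]).as_matrix()
print(w["camera_matrix"],w["dist"]); c=-w["R"].T@w["t"]
print("cam in tool",R.T@(c-o["tool_pos"])); print("R cam->tool",R.T@w["R"].T)
im=cv2.imread("pics/top0.png")
a=cv2.resize(im[205:295,225:315],None,fx=4.4,fy=4.4,interpolation=cv2.INTER_CUBIC)
b=cv2.resize(im[215:305,365:455],None,fx=4.4,fy=4.4,interpolation=cv2.INTER_CUBIC)
cv2.imwrite("pics/crop.png",np.hstack([a,b]))
E
```

```text
[[ 547.90657639   49.60457055   63.        ]
 [ 468.97564923   41.26178269   44.        ]
 [ 559.26833922 -331.80304393   45.        ]
 [ 488.32839486 -338.86139794   50.        ]]
[[378.46440146   0.         314.89346579]
 [  0.         378.46440146 245.33586455]
 [  0.           0.           1.        ]] [-0.07879303  0.          0.          0.          0.        ]
cam in tool [  68.93303083    0.49953961 -157.9086515 ]
R cam->tool [[ 3.44071189e-04 -9.66348703e-01 -2.57235429e-01]
 [ 9.99999688e-01  1.49724616e-04  7.75106657e-04]
 [-7.10508837e-04 -2.57235615e-01  9.66348453e-01]]
```

View pics/crop.png

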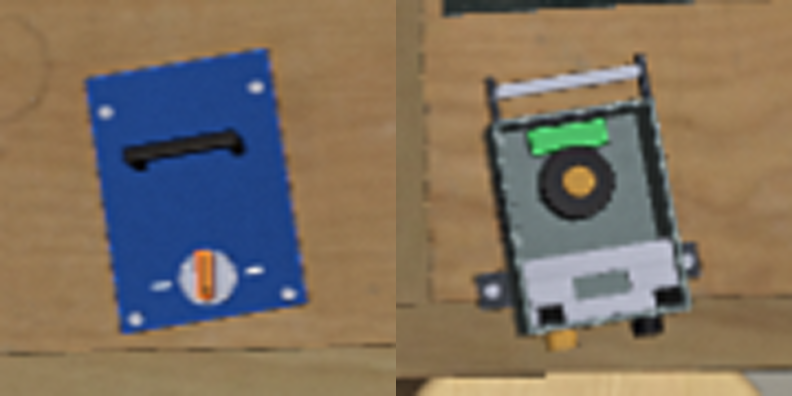

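The crop shows the cover turned about 0.1 rad to the left and the housing turned about the same. The fastener is slightly clockwise of the cover's x axis. Next I'll look at the housing from close up with the wrist camera, using the yaw I'll need for the grasp.

carry_out --plan '[{"tx": 35, "ty": 18.5, "tz": -4, "rz": 0.14}, {"tx": 35, "ty": 18.5, "tz": -4, "rz": 0.14}, {"tx": 35, "ty": 18.5, "tz": -4, "rz": 0.14}, {"tx": 35, "ty": 18.5, "tz": -4, "rz": 0.14}, {"tx": 35, "ty": 18.5, "tz": -4, "rz": 0.14}, {"tx": 35, "ty": 18.5, "tz": -4, "rz": 0.14}, {"tx": 35, "ty": 18.5, "tz": -4, "rz": 0.14}, {"tx": 35, "ty": 18.5, "tz": -4, "rz": 0.14}, {"tx": 35, "ty": 18.5, "tz": -4, "rz": 0.14}, {"tx": 35, "ty": 18.5, "tz": -4, "rz": 0.14}, {}, {}]'

```text
invalid input at $.plan[0]: expected keys tx, ty, tz, rx, ry, rz
```

```bash
cat >> h.py <<'E'
def snap(bot,name,f):
    import pickle
    o=bot.get_obs(); m=bot.camera_model(name); im=bot.capture(name)[:,:,::-1].copy()
    cv2.imwrite(f"pics/{f}.png",im); pickle.dump((o,m,im),open(f"{f}.pkl","wb"))
    print({k:np.round(o[k],3) for k in("time","tool_pos","tcp_rot","contact_force","grip_width","finger_force")}); return o,m,im
def load(f):
    import pickle; return pickle.load(open(f"{f}.pkl","rb"))
E
python3 -c "
from plant import bot
from h import *
snap(bot,'wrist','w1')"
```

```text
{'time': np.float64(0.1), 'tool_pos': array([ 140.388, -505.489,  226.133]), 'tcp_rot': array([-3.14 , -0.   ,  0.271]), 'contact_force': array([ 0.115, -1.313, -0.313]), 'grip_width': np.float64(91.833), 'finger_force': np.float64(0.0)}
```

View pics/w1.png

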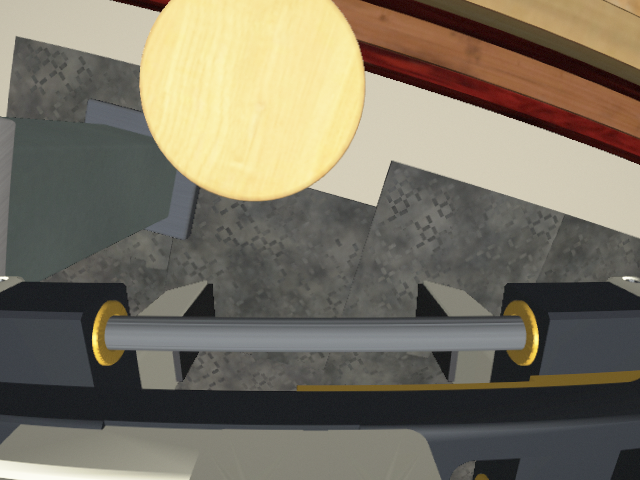

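The move was refused, because every row needs all six keys. The wrist picture shows the gripper covering rows from about 280 down, so the target has to sit on the tool's +x side of the TCP.

carry_out --plan '[{"tx": 34, "ty": 9.5, "tz": 0, "rx": 0, "ry": 0, "rz": 0.14}, {"tx": 34, "ty": 9.5, "tz": 0, "rx": 0, "ry": 0, "rz": 0.14}, {"tx": 34, "ty": 9.5, "tz": 0, "rx": 0, "ry": 0, "rz": 0.14}, {"tx": 34, "ty": 9.5, "tz": 0, "rx": 0, "ry": 0, "rz": 0.14}, {"tx": 34, "ty": 9.5, "tz": 0, "rx": 0, "ry": 0, "rz": 0.14}, {"tx": 34, "ty": 9.5, "tz": 0, "rx": 0, "ry": 0, "rz": 0.14}, {"tx": 34, "ty": 9.5, "tz": 0, "rx": 0, "ry": 0, "rz": 0.14}, {"tx": 34, "ty": 9.5, "tz": 0, "rx": 0, "ry": 0, "rz": 0.14}, {"tx": 34, "ty": 9.5, "tz": 0, "rx": 0, "ry": 0, "rz": 0.14}, {"tx": 34, "ty": 9.5, "tz": 0, "rx": 0, "ry": 0, "rz": 0.14}, {"tx": 0, "ty": 0, "tz": 0, "rx": 0, "ry": 0, "rz": 0}, {"tx": 0, "ty": 0, "tz": 0, "rx": 0, "ry": 0, "rz": 0}]'

```text
time: 1.35
tool_pos: [480.6, -410.4, 225.9]
tcp_rot: [-3.14, -0.001, 1.671]
contact_force: [-1.0, -0.0, -0.3]
grip_width: 91.5
finger_force: 0.0
```

```bash
python3 -c "
from plant import bot
from h import *
snap(bot,'wrist','w2')"
```

```text
{'time': np.float64(1.35), 'tool_pos': array([ 480.637, -410.356,  225.932]), 'tcp_rot': array([-3.140e+00, -1.000e-03,  1.671e+00]), 'contact_force': array([-0.995, -0.024, -0.278]), 'grip_width': np.float64(91.52), 'finger_force': np.float64(0.0)}
```

View pics/w2.png

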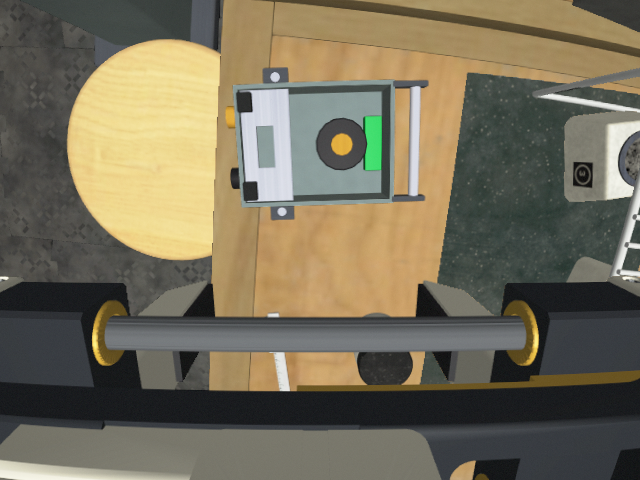

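The housing is clear. Its rim's outer corners are at about (236,84), (393,80), (396,203) and (240,207), and the bar's centre line runs from (412,88) to (416,195). Next, the same view of the cover.

carry_out --plan '[{"tx": 5, "ty": 43, "tz": 0, "rx": 0, "ry": 0, "rz": 0}, {"tx": 5, "ty": 43, "tz": 0, "rx": 0, "ry": 0, "rz": 0}, {"tx": 5, "ty": 43, "tz": 0, "rx": 0, "ry": 0, "rz": 0}, {"tx": 5, "ty": 43, "tz": 0, "rx": 0, "ry": 0, "rz": 0}, {"tx": 5, "ty": 43, "tz": 0, "rx": 0, "ry": 0, "rz": 0}, {"tx": 5, "ty": 43, "tz": 0, "rx": 0, "ry": 0, "rz": 0}, {"tx": 5, "ty": 43, "tz": 0, "rx": 0, "ry": 0, "rz": 0}, {"tx": 5, "ty": 43, "tz": 0, "rx": 0, "ry": 0, "rz": 0}, {"tx": 5, "ty": 43, "tz": 0, "rx": 0, "ry": 0, "rz": 0}, {"tx": 0, "ty": 0, "tz": 0, "rx": 0, "ry": 0, "rz": 0}, {"tx": 0, "ty": 0, "tz": 0, "rx": 0, "ry": 0, "rz": 0}]'

```text
time: 2.5
tool_pos: [525.0, -24.2, 227.0]
tcp_rot: [3.141, 0.001, 1.671]
contact_force: [0.3, 1.0, 0.0]
grip_width: 92.1
finger_force: 0.0
```

```bash
python3 -c "
from plant import bot
from h import *
o,m,im=snap(bot,'wrist','w3')
o,m,im2=load('w2')
f=lambda x:cv2.resize(x,None,fx=2,fy=2,interpolation=cv2.INTER_CUBIC)
cv2.imwrite('pics/c3.png',np.vstack([f(im2[60:225,190:470]),f(im[20:155,190:470]) ])[:600] if 0 else im)
"
```

```text
{'time': np.float64(2.5), 'tool_pos': array([524.956, -24.172, 226.969]), 'tcp_rot': array([3.141e+00, 1.000e-03, 1.671e+00]), 'contact_force': array([0.272, 0.953, 0.012]), 'grip_width': np.float64(92.085), 'finger_force': np.float64(0.0)}
```

View pics/w3.png

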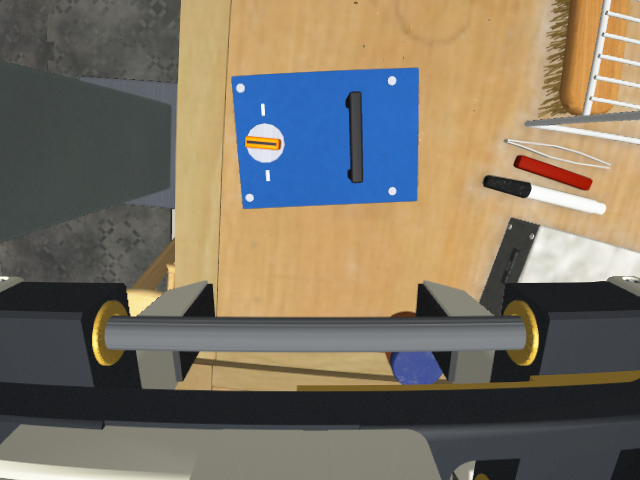

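The cover's corners are at about (233,76), (418,68), (417,201) and (244,208). The handle bar runs from (354,92) to (356,183), and the fastener disc is centred at (265,143). Now I'll fit both poses.

```bash
cat > fit.py <<'E'
from h import *
from scipy.optimize import least_squares
def fit(m,P,U):
    P=np.array(P,float);U=np.array(U,float)
    def X(q): 
        c,s=np.cos(q[2]),np.sin(q[2]); return np.c_[q[0]+c*P[:,0]-s*P[:,1],q[1]+s*P[:,0]+c*P[:,1],P[:,2]]
    r=least_squares(lambda q:(proj(m,X(q))-U).ravel(),[510,0 if U is None else 0,0.1])
    return r.x,r.fun.reshape(-1,2)
E
python3 - <<'E'
from fit import *
np.set_printoptions(precision=3,suppress=True)
o,m,im=load('w2')
hb=[(236,84),(393,80),(396,203),(240,207)]
g=cv2.cvtColor(im,cv2.COLOR_BGR2GRAY)
P=[(-82,52,50),(54,52,50),(54,-52,50),(-82,-52,50)]
q,e=fit(m,P,hb); print("box",q,"\n",e)
# bar centreline -> world, in box frame
r=[]
for row in range(100,190,10):
    l=g[row,398:430].astype(float); idx=np.where(l>150)[0]; r.append((398+idx.mean(),row))
X=ray2z(m,r,48); R=np.array([[np.cos(q[2]),np.sin(q[2])],[-np.sin(q[2]),np.cos(q[2])]])
print("bar in box",((X[:,:2]-q[:2])@R.T), np.array(r)[:,0])
o,m,im=load('w3')
hsv=cv2.cvtColor(im,cv2.COLOR_BGR2HSV)
k=cv2.inRange(hsv,(100,120,60),(125,255,255)); k[230:]=0
c=max(cv2.findContours(k,0,2)[0],key=cv2.contourArea)
ap=cv2.approxPolyDP(cv2.convexHull(c),5,True)[:,0]; print("cover poly",ap.tolist())
k2=((im.max(2)<75)&(np.arange(640)[None]>335)&(np.arange(640)[None]<375)&(np.arange(480)[:,None]>80)&(np.arange(480)[:,None]<195)).astype(np.uint8)
ys,xs=np.where(k2); print("handle px",xs.min(),xs.max(),ys.min(),ys.max(), [(xs[ys==v].min(),xs[ys==v].max()) for v in (100,120,137,155,175)])
ko=cv2.inRange(hsv,(8,150,150),(22,255,255)); ko[:,300:]=0; ko[:110]=0;ko[180:]=0
c=max(cv2.findContours(ko,0,2)[0],key=cv2.contourArea); print("wing",cv2.minAreaRect(c))
d=((im.min(2)>150)).astype(np.uint8)
n,lab,st,cen=cv2.connectedComponentsWithStats(d[60:220,225:425])
print([(cen[i]+[225,60],st[i,4]) for i in range(1,n) if st[i,4]>15])
E
```

```text
box [ 488.678 -340.309    0.127] 
 [[-2.915  0.134]
 [ 3.267 -0.464]
 [-1.942  0.221]
 [ 1.57   0.243]]
bar in box [[ 69.44   35.622]
 [ 69.77   27.442]
 [ 69.981  19.193]
 [ 70.204  10.872]
 [ 70.334   2.474]
 [ 70.747  -6.009]
 [ 71.009 -14.577]
 [ 71.284 -23.236]
 [ 71.433 -31.987]] [413.613 413.767 413.767 413.767 413.645 413.833 413.833 413.833 413.677]
cover poly [[418, 69], [416, 200], [243, 207], [232, 77]]
handle px 346 362 92 182 [(np.int64(346), np.int64(360)), (np.int64(349), np.int64(361)), (np.int64(350), np.int64(361)), (np.int64(350), np.int64(362)), (np.int64(348), np.int64(362))]
wing ((261.7056579589844, 142.59103393554688), (34.320892333984375, 10.808237075805664), 5.440331935882568)
[(array([391.426,  80.18 ]), np.int32(61)), (array([240.131,  87.721]), np.int32(61)), (array([262.568, 109.318]), np.int32(44)), (array([265.769, 142.474]), np.int32(770)), (array([267.39 , 175.293]), np.int32(41)), (array([391.918, 190.755]), np.int32(49)), (array([249.385, 197.25 ]), np.int32(52))]
```

The housing residuals of about 3 px show that I picked some corners badly. I'll zoom in on it.

```bash
python3 -c "
from h import *
o,m,im=load('w2')
cv2.imwrite('pics/z2.png',cv2.resize(im[65:220,225:435],None,fx=3.8,fy=3.8,interpolation=cv2.INTER_CUBIC))"
```

```text
(no output)
```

View pics/z2.png

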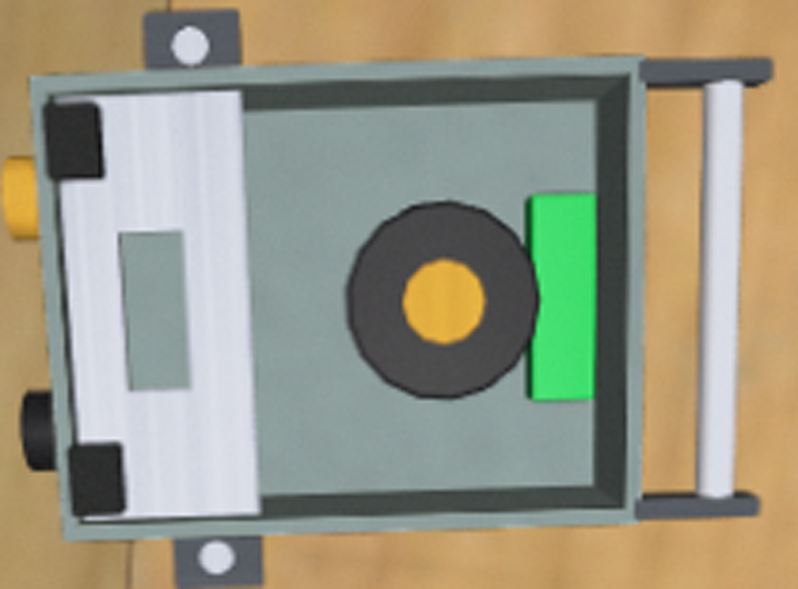

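Run:
```python
from fit import *
np.set_printoptions(precision=2,suppress=True)
z=lambda a,b:(225+(a+.5)/3.8-.5,65+(b+.5)/3.8-.5)
o2,m,im=load('w2')
P=[(-82,52,50),(54,52,50),(54,-52,50),(-82,-52,50),(-58,0,41.5),(72,0,45.5)]
U=[z(31,76),z(644,57),z(638,522),z(66,540),z(155,311),z(719.5,290)]
b,e=fit(m,P,U); print("box",b,"\n",e)
o3,m,im=load('w3')
P=[(85,62.5,22),(85,-62.5,22),(-85,-62.5,22),(-85,62.5,22),(22,0,63),(-58,0,25)]
U=[(418.5,68.5),(417,200.5),(243,207.5),(232,76.5),(355.8,137.2),(265.6,142.5)]
c,e=fit(m,P,U); print("cover",c,"\n",e)
w=ray2z(m,[(246,141.2),(278,144.2)],44); d=w[1]-w[0]; print("wing ang",c[2]-np.arctan2(d[1],d[0]),w)
at=lambda q,x,y:q[:2]+[np.cos(q[2])*x-np.sin(q[2])*y,np.sin(q[2])*x+np.cos(q[2])*y]
print("handle now",at(c,22,0),"handle home",at(b,22,0),"fast home",at(b,-58,0),"yaw diff",b[2]-c[2])
print("ray handle",ray2z(m,[(355.8,137.2)],63))
```

```text
box [ 487.87 -339.94    0.13] 
 [[-0.99 -0.36]
 [ 0.87 -1.11]
 [ 1.09  0.32]
 [-0.89  0.59]
 [-0.01 -0.  ]
 [-0.06  0.88]]
cover [529.68  49.57   0.14] 
 [[ 0.98 -2.86]
 [ 0.54  2.35]
 [-0.4   2.74]
 [-1.   -2.76]
 [ 0.33  1.  ]
 [-0.47  0.25]]
wing ang 0.14033472593147348 [[457.87  41.18  44.  ]
 [486.02  41.27  44.  ]]
handle now [551.46  52.71] handle home [ 509.68 -337.01] fast home [ 430.39 -347.67] yaw diff -0.009749988973646762
ray handle [[551.09  53.48  63.  ]]
```

carry_out --plan '[{"tx": 6.6, "ty": 19.3, "tz": -10, "rx": 0, "ry": 0, "rz": 0.01}, {"tx": 6.6, "ty": 19.3, "tz": -20, "rx": 0, "ry": 0, "rz": 0.01}, {"tx": 6.6, "ty": 19.3, "tz": -20, "rx": 0, "ry": 0, "rz": 0.01}, {"tx": 6.5, "ty": 19.4, "tz": -20, "rx": 0, "ry": 0, "rz": 0.012}, {"tx": 0, "ty": 0, "tz": -25, "rx": 0, "ry": 0, "rz": 0}, {"tx": 0, "ty": 0, "tz": -25, "rx": 0, "ry": 0, "rz": 0}, {"tx": 0, "ty": 0, "tz": -20, "rx": 0, "ry": 0, "rz": 0}, {"tx": 0, "ty": 0, "tz": -20, "rx": 0, "ry": 0, "rz": 0}, {"tx": 0, "ty": 0, "tz": -20, "rx": 0, "ry": 0, "rz": 0}, {"tx": 0, "ty": 0, "tz": -2, "rx": 0, "ry": 0, "rz": 0}, {"tx": 0, "ty": 0, "tz": 0, "rx": 0, "ry": 0, "rz": 0}]' --gripper 0.5

```text
time: 3.65
tool_pos: [551.7, 51.9, 44.7]
tcp_rot: [-3.141, 0.0, 1.71]
contact_force: [-0.5, 1.3, 0.6]
grip_width: 46.1
finger_force: 0.0
```

carry_out --plan '[{"tx": 0, "ty": 0, "tz": 0, "rx": 0, "ry": 0, "rz": 0}, {"tx": 0, "ty": 0, "tz": 0, "rx": 0, "ry": 0, "rz": 0}, {"tx": 0, "ty": 0, "tz": 0, "rx": 0, "ry": 0, "rz": 0}, {"tx": 0, "ty": 0, "tz": 0, "rx": 0, "ry": 0, "rz": 0}, {"tx": 0, "ty": 0, "tz": 0, "rx": 0, "ry": 0, "rz": 0}, {"tx": 0, "ty": 0, "tz": 0, "rx": 0, "ry": 0, "rz": 0}, {"tx": 0, "ty": 0, "tz": 0, "rx": 0, "ry": 0, "rz": 0}, {"tx": 0, "ty": 0, "tz": 0, "rx": 0, "ry": 0, "rz": 0}]' --gripper 1.0

```text
time: 4.45
tool_pos: [551.7, 53.5, 45.0]
tcp_rot: [3.141, -0.0, 1.713]
contact_force: [-2.2, -0.2, 4.6]
grip_width: 9.5
finger_force: 30.0
```

carry_out --plan '[{"tx": 0, "ty": 0, "tz": 10, "rx": 0, "ry": 0, "rz": 0}, {"tx": 0, "ty": 0, "tz": 20, "rx": 0, "ry": 0, "rz": 0}, {"tx": 0, "ty": 0, "tz": 30, "rx": 0, "ry": 0, "rz": 0}, {"tx": 0, "ty": 0, "tz": 30, "rx": 0, "ry": 0, "rz": 0}, {"tx": 0, "ty": 0, "tz": 30, "rx": 0, "ry": 0, "rz": 0}, {"tx": 0, "ty": 0, "tz": 20, "rx": 0, "ry": 0, "rz": 0}, {"tx": 0, "ty": 0, "tz": 10, "rx": 0, "ry": 0, "rz": 0}, {"tx": 0, "ty": 0, "tz": 0, "rx": 0, "ry": 0, "rz": 0}, {"tx": 0, "ty": 0, "tz": 0, "rx": 0, "ry": 0, "rz": 0}]'

```text
time: 5.35
tool_pos: [551.2, 53.4, 193.7]
tcp_rot: [-3.14, -0.0, 1.713]
contact_force: [0.3, 0.4, -2.8]
grip_width: 9.8
finger_force: 30.0
```

carry_out --plan '[{"tx": -2, "ty": -20, "tz": 0, "rx": 0, "ry": 0, "rz": 0}, {"tx": -4, "ty": -35, "tz": 0, "rx": 0, "ry": 0, "rz": -0.002}, {"tx": -4, "ty": -40, "tz": 0, "rx": 0, "ry": 0, "rz": -0.002}, {"tx": -4, "ty": -40, "tz": 0, "rx": 0, "ry": 0, "rz": -0.002}, {"tx": -4, "ty": -40, "tz": 0, "rx": 0, "ry": 0, "rz": -0.002}, {"tx": -4, "ty": -40, "tz": 0, "rx": 0, "ry": 0, "rz": -0.002}, {"tx": -4, "ty": -40, "tz": 0, "rx": 0, "ry": 0, "rz": 0}, {"tx": -4, "ty": -40, "tz": 0, "rx": 0, "ry": 0, "rz": 0}, {"tx": -4, "ty": -40, "tz": 0, "rx": 0, "ry": 0, "rz": 0}, {"tx": -4, "ty": -35, "tz": 0, "rx": 0, "ry": 0, "rz": 0}, {"tx": -4, "ty": -20, "tz": 0, "rx": 0, "ry": 0, "rz": 0}, {"tx": 0, "ty": 0, "tz": 0, "rx": 0, "ry": 0, "rz": 0}]'

```text
time: 6.55
tool_pos: [508.5, -338.7, 192.9]
tcp_rot: [-3.14, -0.002, 1.7]
contact_force: [0.3, 0.4, -3.1]
grip_width: 9.5
finger_force: 30.0
```

```bash
python3 -c "
from plant import bot
from h import *
snap(bot,'wrist','w4');snap(bot,'top','t4')
o,m,im=load('w4');o,m,it=load('t4')
cv2.imwrite('pics/v4.png',np.hstack([cv2.resize(im,(533,400)),cv2.resize(it[205:305,375:440],(260,400))]))"
```

```text
{'time': np.float64(6.55), 'tool_pos': array([ 508.462, -338.708,  192.869]), 'tcp_rot': array([-3.14e+00, -2.00e-03,  1.70e+00]), 'contact_force': array([ 0.26 ,  0.422, -3.119]), 'grip_width': np.float64(9.45), 'finger_force': np.float64(29.999)}
{'time': np.float64(6.6), 'tool_pos': array([ 508.96 , -336.82 ,  193.138]), 'tcp_rot': array([-3.140e+00, -3.000e-03,  1.701e+00]), 'contact_force': array([ 0.885,  1.532, -3.681]), 'grip_width': np.float64(9.659), 'finger_force': np.float64(29.999)}
```

View pics/v4.png

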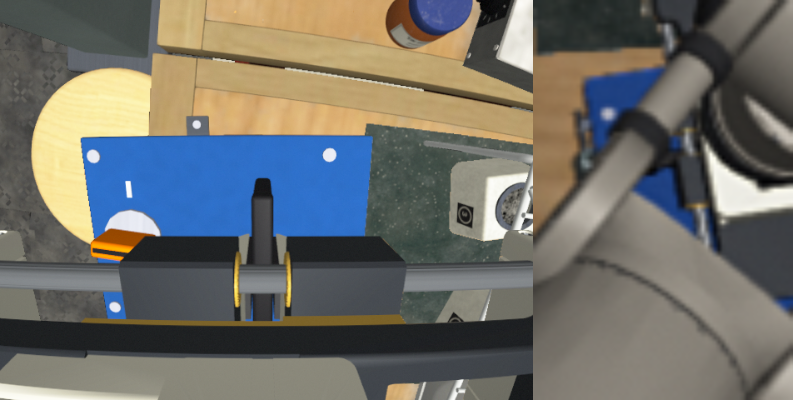

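The cover is in hand and roughly level. Its white dots are at about (112,187) and (395,186) in wrist pixels. I'll measure its pose in the hand from those dots.

Run:
```python
from fit import *
np.set_printoptions(precision=3,suppress=True)
o,m,im=load('w3')
c=np.array([529.68,49.57,0.143])
D=ray2z(m,[(391.43,80.18),(240.13,87.72),(262.57,109.32)],22)
Rm=np.array([[np.cos(c[2]),np.sin(c[2])],[-np.sin(c[2]),np.cos(c[2])]])
L=np.c_[(D[:,:2]-c[:2])@Rm.T,[22]*3]; print(L)
L=np.r_[L,[[85,60,22],[-85,60,22]]]
o,m,im=load('w4')
d=((im.min(2)>140)).astype(np.uint8)[160:330,100:440]
n,lab,st,cen=cv2.connectedComponentsWithStats(d)
C=[cen[i]+[100,160] for i in range(1,n) if 40<st[i,4]<400]; print(C)
pick=lambda p:min(C,key=lambda q:np.hypot(*(q-p)))
k=cv2.inRange(cv2.cvtColor(im,cv2.COLOR_BGR2HSV),(100,120,60),(125,255,255)); k[:150]=0;k[282:]=0
cc=max(cv2.findContours(k,0,2)[0],key=cv2.contourArea);print(cv2.approxPolyDP(cv2.convexHull(cc),4,True)[:,0].tolist())
U=np.array([pick([395,186]),pick([112,187]),pick([155,227]),(447,163.5),(97,166)])
R0=o["tool_pos"]
h0=np.array([22,0,63])
def X(q): # handle at q[:3], yaw, pitch
    return Rot.from_euler('xyz',[0,q[4],q[3]]).apply(L-h0)+q[:3]
w=np.array([1,1,1,.5,.5])[:,None]
for free in (0,1):
    f=lambda q:np.r_[((proj(m,X(q))-U)*w).ravel(),(q[2]-R0[2]-18.8)/2,(q[4]*(1 if free else 1e4))]
    r=least_squares(f,[510,-337,211,.13,0]); print(r.x,"\n",r.fun[:10].reshape(-1,2))
print(R0,o["tcp_rot"])
```

```text
[[ 59.438  50.647  22.   ]
 [-77.715  49.927  22.   ]
 [-58.633  29.985  22.   ]]
[array([136.248, 161.35 ]), array([111.607, 187.209]), array([395.377, 185.453]), array([154.191, 226.664])]
[[447, 164], [437, 281], [112, 279], [99, 165]]
[ 509.153 -339.041  210.786    0.128    0.   ] 
 [[-0.483 -0.657]
 [ 0.569 -0.171]
 [-0.26   0.239]
 [ 1.091  1.018]
 [-0.746  0.215]]
[ 509.422 -339.023  210.58     0.127    0.005] 
 [[-0.424 -0.664]
 [ 0.512 -0.183]
 [-0.205  0.263]
 [ 1.026  1.041]
 [-0.8    0.193]]
[ 508.462 -338.708  192.869] [-3.14  -0.002  1.7  ]
```

carry_out --plan '[{"tx": 0, "ty": 0, "tz": -12, "rx": 0, "ry": 0, "rz": 0}, {"tx": 0, "ty": 0, "tz": -20, "rx": 0, "ry": 0, "rz": 0}, {"tx": 0, "ty": 0, "tz": -20, "rx": 0, "ry": 0, "rz": 0}, {"tx": 0, "ty": 0, "tz": -20, "rx": 0, "ry": 0, "rz": 0}, {"tx": 0, "ty": 0, "tz": -12, "rx": 0, "ry": 0, "rz": 0}, {"tx": 0, "ty": 0, "tz": -4, "rx": 0, "ry": 0, "rz": 0}, {"tx": 0, "ty": 0, "tz": 0, "rx": 0, "ry": 0, "rz": 0}, {"tx": 0, "ty": 0, "tz": 0, "rx": 0, "ry": 0, "rz": 0}]'

```text
time: 7.45
tool_pos: [510.3, -336.7, 107.6]
tcp_rot: [3.14, 0.001, 1.703]
contact_force: [0.5, -0.5, -3.2]
grip_width: 9.7
finger_force: 30.0
```

carry_out --plan '[{"tx": 0, "ty": 0, "tz": -3, "rx": 0, "ry": 0, "rz": 0}, {"tx": 0, "ty": 0, "tz": -3, "rx": 0, "ry": 0, "rz": 0}, {"tx": 0, "ty": 0, "tz": -3, "rx": 0, "ry": 0, "rz": 0}, {"tx": 0, "ty": 0, "tz": -3, "rx": 0, "ry": 0, "rz": 0}, {"tx": 0, "ty": 0, "tz": 0, "rx": 0, "ry": 0, "rz": 0}, {"tx": 0, "ty": 0, "tz": 0, "rx": 0, "ry": 0, "rz": 0}]'

```text
time: 8.05
tool_pos: [509.9, -336.6, 94.8]
tcp_rot: [3.141, 0.0, 1.703]
contact_force: [0.1, -0.4, -2.8]
grip_width: 9.7
finger_force: 30.0
```

carry_out --plan '[{"tx": 0, "ty": 0, "tz": -2, "rx": 0, "ry": 0, "rz": 0}, {"tx": 0, "ty": 0, "tz": -2, "rx": 0, "ry": 0, "rz": 0}, {"tx": 0, "ty": 0, "tz": -2, "rx": 0, "ry": 0, "rz": 0}, {"tx": 0, "ty": 0, "tz": -2, "rx": 0, "ry": 0, "rz": 0}, {"tx": 0, "ty": 0, "tz": 0, "rx": 0, "ry": 0, "rz": 0}, {"tx": 0, "ty": 0, "tz": 0, "rx": 0, "ry": 0, "rz": 0}]'

```text
time: 8.65
tool_pos: [510.3, -336.6, 86.6]
tcp_rot: [3.141, 0.0, 1.703]
contact_force: [4.9, 0.8, -4.1]
grip_width: 10.2
finger_force: 30.0
```

carry_out --plan '[{"tx": 0, "ty": 0, "tz": -1.5, "rx": 0, "ry": 0, "rz": 0}, {"tx": 0, "ty": 0, "tz": -1.5, "rx": 0, "ry": 0, "rz": 0}, {"tx": 0, "ty": 0, "tz": 0, "rx": 0, "ry": 0, "rz": 0}, {"tx": 0, "ty": 0, "tz": 0, "rx": 0, "ry": 0, "rz": 0}]'

```text
time: 9.05
tool_pos: [510.9, -336.7, 84.9]
tcp_rot: [3.139, 0.002, 1.703]
contact_force: [5.0, 2.7, 3.0]
grip_width: 9.7
finger_force: 30.0
```

carry_out --plan '[{"tx": 1, "ty": 0, "tz": 0.5, "rx": 0, "ry": 0, "rz": 0}, {"tx": 1, "ty": 0.3, "tz": 0.5, "rx": 0, "ry": 0, "rz": 0}, {"tx": 0, "ty": 0, "tz": 0, "rx": 0, "ry": 0, "rz": 0}, {"tx": 0, "ty": 0, "tz": 0, "rx": 0, "ry": 0, "rz": 0}]'

```text
time: 9.45
tool_pos: [511.5, -336.4, 84.6]
tcp_rot: [-3.141, -0.0, 1.703]
contact_force: [1.3, -0.8, 1.2]
grip_width: 9.7
finger_force: 30.0
```

```bash
python3 -c "
from plant import bot
from h import *
snap(bot,'wrist','w5')
o,m,im=load('w5')
b=(487.87,-339.94,.133)
# projected bar, slot and housing back corner references
at=lambda x,y,z:(b[0]+np.cos(b[2])*x-np.sin(b[2])*y,b[1]+np.sin(b[2])*x+np.cos(b[2])*y,z)
for p in proj(m,[at(72,50,45.5),at(72,-50,45.5),at(54,52,50),at(-82,52,50)]): print(p); cv2.circle(im,tuple(int(round(v)) for v in p),3,(0,255,255),1)
cv2.imwrite('pics/v5.png',im)"
```

```text
{'time': np.float64(9.45), 'tool_pos': array([ 511.464, -336.424,   84.55 ]), 'tcp_rot': array([-3.141, -0.   ,  1.703]), 'contact_force': array([ 1.271, -0.778,  1.242]), 'grip_width': np.float64(9.681), 'finger_force': np.float64(30.0)}
[407.56149513 182.56995749]
[396.57992376 353.80465931]
[374.53996449 179.29898   ]
[110.05288628 180.97454569]
```

View pics/v5.png

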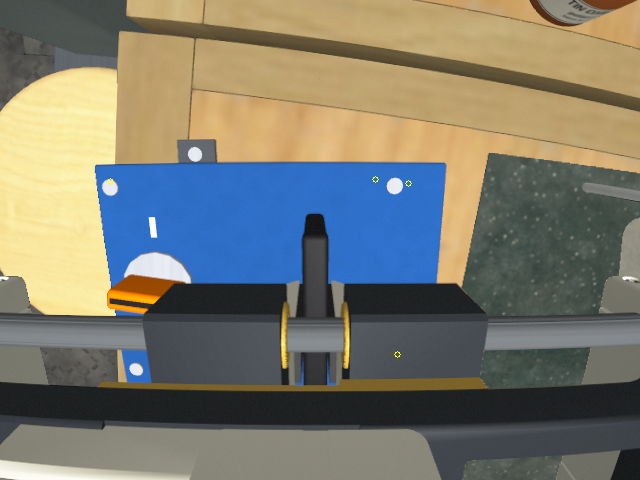

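The lip bore on the back of the bar (5 N along +x), and moving 2 mm back freed it. I'll move 1.5 mm further towards centre and release.

carry_out --plan '[{"tx": 1.5, "ty": 0.2, "tz": 0, "rx": 0, "ry": 0, "rz": 0}, {"tx": 0, "ty": 0, "tz": -1, "rx": 0, "ry": 0, "rz": 0}, {"tx": 0, "ty": 0, "tz": 0, "rx": 0, "ry": 0, "rz": 0}, {"tx": 0, "ty": 0, "tz": 0, "rx": 0, "ry": 0, "rz": 0}]'

```text
time: 9.9
tool_pos: [512.9, -336.0, 83.5]
tcp_rot: [-3.141, -0.0, 1.703]
contact_force: [-0.8, -0.3, -0.8]
grip_width: 9.4
finger_force: 30.0
```

carry_out --plan '[{"tx": 0, "ty": 0, "tz": 0, "rx": 0, "ry": 0, "rz": 0}, {"tx": 0, "ty": 0, "tz": 0, "rx": 0, "ry": 0, "rz": 0}, {"tx": 0, "ty": 0, "tz": 0, "rx": 0, "ry": 0, "rz": 0}, {"tx": 0, "ty": 0, "tz": 0, "rx": 0, "ry": 0, "rz": 0}, {"tx": 0, "ty": 0, "tz": 0, "rx": 0, "ry": 0, "rz": 0}]' --gripper 0.6

```text
time: 10.4
tool_pos: [513.3, -336.1, 83.8]
tcp_rot: [3.141, 0.0, 1.703]
contact_force: [-0.2, 0.0, 0.7]
grip_width: 36.3
finger_force: 0.0
```

carry_out --plan '[{"tx": 0, "ty": 0, "tz": 10, "rx": 0, "ry": 0, "rz": 0}, {"tx": 0, "ty": 0, "tz": 20, "rx": 0, "ry": 0, "rz": 0}, {"tx": -5, "ty": -5, "tz": 30, "rx": 0, "ry": 0, "rz": 0}, {"tx": -10, "ty": -20, "tz": 30, "rx": 0, "ry": 0, "rz": 0}, {"tx": -10, "ty": -25, "tz": 30, "rx": 0, "ry": 0, "rz": 0}, {"tx": -5, "ty": -20, "tz": 15, "rx": 0, "ry": 0, "rz": 0}, {"tx": 0, "ty": 0, "tz": 0, "rx": 0, "ry": 0, "rz": 0}, {"tx": 0, "ty": 0, "tz": 0, "rx": 0, "ry": 0, "rz": 0}]'

```text
time: 11.2
tool_pos: [483.1, -405.9, 218.9]
tcp_rot: [3.141, -0.0, 1.702]
contact_force: [-0.4, -0.6, -0.5]
grip_width: 36.5
finger_force: 0.0
```

```bash
python3 -c "
from plant import bot
from h import *
snap(bot,'wrist','w6')"
```

```text
{'time': np.float64(11.2), 'tool_pos': array([ 483.067, -405.913,  218.912]), 'tcp_rot': array([ 3.141, -0.   ,  1.702]), 'contact_force': array([-0.413, -0.615, -0.487]), 'grip_width': np.float64(36.517), 'finger_force': np.float64(0.0)}
```

View pics/w6.png

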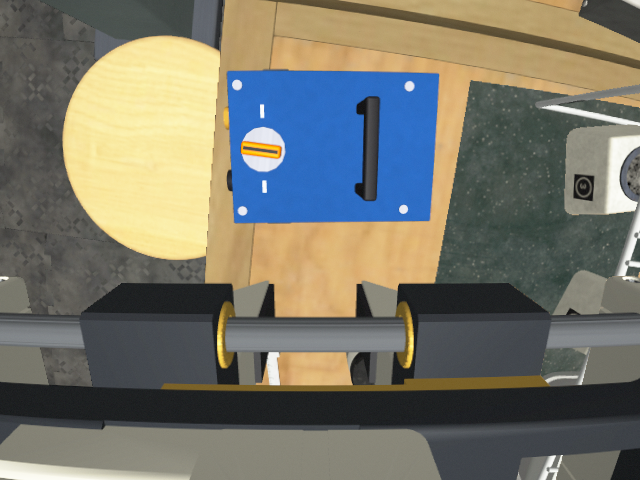

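The cover is hooked and sits straight on the housing. The fastener wing is near (261,150), still turned about 0.15 rad clockwise. That was my last allowed picture, so from here I'll work from numbers only, starting with the cover's pose and the wing's position.

Run:
```python
from fit import *
np.set_printoptions(precision=3,suppress=True)
o,m,im=load('w6')
hsv=cv2.cvtColor(im,cv2.COLOR_BGR2HSV)
d=(im.min(2)>150).astype(np.uint8)[72:220,228:435]
n,lab,st,cen=cv2.connectedComponentsWithStats(d)
C=np.array([cen[i]+[228,72] for i in range(1,n) if 15<st[i,4]<200]); print(C)
pick=lambda p:min(C,key=lambda q:np.hypot(*(q-p)))
ref=[(409,86),(403,209),(237,85),(242,211),(262,111),(264,187)]
U=np.array([pick(np.array(r)) for r in ref])
L=np.array([(59.4,50.3,22),(59.4,-50.3,22),(-77.7,50.1,22),(-77.7,-50.1,22),(-58.6,30,22),(-58.6,-30,22)],float)
piv=np.array([72,0,18.])   # skin underside over bar (cover frame), rests at z=50
def W(q,P): 
    return Rot.from_euler('xyz',[0,q[3],q[2]]).apply(np.asarray(P,float)-piv)+[q[0],q[1],50]
f=lambda q:np.r_[(proj(m,W(q,L))-U).ravel(),(q[3]-.057)*60]
r=least_squares(f,[559,-330,.13,.05]); q=r.x; print("pivot,yaw,pitch",q,"\n",r.fun[:12].reshape(-1,2))
b=np.array([487.87,-339.94,.133]); Rb=np.array([[np.cos(b[2]),np.sin(b[2])],[-np.sin(b[2]),np.cos(b[2])]])
for nme,p in (("handle",(22,0,63)),("lip",(82,0,.5)),("front",(-85,0,18)),("grip",(-58,0,37)),("skin_f",(-58,0,22)),("wingtop",(-58,0,48))):
    w=W(q,p); print(nme,w,"box:",Rb@(w[:2]-b[:2]))
ko=cv2.inRange(hsv,(8,150,150),(22,255,255)); ko[:,290:]=0; ko[:125]=0;ko[178:]=0; ko[:,:236]=0
c=max(cv2.findContours(ko,0,2)[0],key=cv2.contourArea); rr=cv2.minAreaRect(c); print("wing",rr)
bp=cv2.boxPoints(rr); e=sorted([(bp[i]+bp[(i+1)%4])/2 for i in range(4)],key=lambda p:p[0]); a,bb=e[0],e[3]
X=ray2z(m,[a,bb],78); dd=X[1]-X[0]; print("theta",q[2]-np.arctan2(dd[1],dd[0]))
```

```text
[[236.735  84.386]
 [409.026  85.558]
 [261.527 110.382]
 [263.967 186.25 ]
 [403.016 208.794]
 [242.162 210.25 ]]
pivot,yaw,pitch [ 561.863 -329.376    0.133    0.06 ] 
 [[-0.333  0.003]
 [-0.34  -0.053]
 [-0.007 -0.147]
 [ 0.059  0.089]
 [ 0.365  0.232]
 [ 0.234 -0.182]]
handle [ 515.066 -335.642   97.914] box: [27.526  0.654]
lip [ 570.718 -328.19    31.932] box: [83.675  0.66 ]
front [ 406.531 -350.174   59.403] box: [-81.978   0.643]
grip [ 434.372 -346.446   76.752] box: [-53.888   0.645]
skin_f [ 433.482 -346.565   61.779] box: [-54.786   0.645]
wingtop [ 435.025 -346.359   87.732] box: [-53.229   0.646]
wing ((260.3599853515625, 149.47999572753906), (40.163665771484375, 12.727922439575195), 8.130102157592773)
theta 0.14644923484540018
```

The fit is good: the lip is at x = 83.7 and z = 32, and the handle is 0.7 mm off sideways. The fastener angle is 0.146. Next I'll go to the wing.

carry_out --plan '[{"tx": -12, "ty": 15, "tz": -15, "rx": 0, "ry": 0, "rz": -0.036}, {"tx": -13, "ty": 15, "tz": -25, "rx": 0, "ry": 0, "rz": -0.036}, {"tx": -12, "ty": 15, "tz": -25, "rx": 0, "ry": 0, "rz": -0.036}, {"tx": -12, "ty": 14.4, "tz": -25, "rx": 0, "ry": 0, "rz": -0.036}, {"tx": 0, "ty": 0, "tz": -20, "rx": 0, "ry": 0, "rz": 0}, {"tx": 0, "ty": 0, "tz": -10, "rx": 0, "ry": 0, "rz": 0}, {"tx": 0, "ty": 0, "tz": 0, "rx": 0, "ry": 0, "rz": 0}, {"tx": 0, "ty": 0, "tz": 0, "rx": 0, "ry": 0, "rz": 0}]'

```text
time: 12.05
tool_pos: [434.8, -346.7, 99.1]
tcp_rot: [3.141, 0.0, 1.559]
contact_force: [-0.2, -0.3, 0.9]
grip_width: 36.7
finger_force: 0.0
```

carry_out --plan '[{"tx": 0, "ty": 0, "tz": -12, "rx": 0, "ry": 0, "rz": 0}, {"tx": 0, "ty": 0, "tz": -10, "rx": 0, "ry": 0, "rz": 0}, {"tx": 0, "ty": 0, "tz": -6, "rx": 0, "ry": 0, "rz": 0}, {"tx": 0, "ty": 0, "tz": -2, "rx": 0, "ry": 0, "rz": 0}, {"tx": 0, "ty": 0, "tz": 0, "rx": 0, "ry": 0, "rz": 0}, {"tx": 0, "ty": 0, "tz": 0, "rx": 0, "ry": 0, "rz": 0}]'

```text
time: 12.65
tool_pos: [434.4, -346.8, 68.9]
tcp_rot: [3.141, 0.0, 1.559]
contact_force: [0.1, 0.0, -0.2]
grip_width: 36.6
finger_force: 0.0
```

carry_out --plan '[{"tx": 0, "ty": 0, "tz": 0, "rx": 0, "ry": 0, "rz": 0}, {"tx": 0, "ty": 0, "tz": 0, "rx": 0, "ry": 0, "rz": 0}, {"tx": 0, "ty": 0, "tz": 0, "rx": 0, "ry": 0, "rz": 0}, {"tx": 0, "ty": 0, "tz": 0, "rx": 0, "ry": 0, "rz": 0}, {"tx": 0, "ty": 0, "tz": 0, "rx": 0, "ry": 0, "rz": 0}, {"tx": 0, "ty": 0, "tz": 0, "rx": 0, "ry": 0, "rz": 0}]' --gripper 1.0

```text
time: 13.25
tool_pos: [434.3, -346.8, 69.0]
tcp_rot: [3.141, 0.0, 1.559]
contact_force: [-0.9, -1.0, 3.2]
grip_width: 29.8
finger_force: 29.9
```

carry_out --plan '[{"tx": 0, "ty": 0, "tz": 0, "rx": 0, "ry": 0, "rz": -0.13}, {"tx": 0, "ty": 0, "tz": 0, "rx": 0, "ry": 0, "rz": -0.13}, {"tx": 0, "ty": 0, "tz": 0, "rx": 0, "ry": 0, "rz": -0.13}, {"tx": 0, "ty": 0, "tz": 0, "rx": 0, "ry": 0, "rz": -0.13}, {"tx": 0, "ty": 0, "tz": 0, "rx": 0, "ry": 0, "rz": -0.13}, {"tx": 0, "ty": 0, "tz": 0, "rx": 0, "ry": 0, "rz": -0.13}]'

```text
time: 13.85
tool_pos: [434.1, -346.8, 69.0]
tcp_rot: [3.141, 0.0, 0.774]
contact_force: [-2.6, 0.1, 4.0]
grip_width: 29.6
finger_force: 29.7
```

The opening of 29.8 mm means the fingers hold the wing by its ends, not across its thickness. The hold is firm and the wing turns with the tool, since the width hasn't changed. I'll finish the turn this way.

carry_out --plan '[{"tx": 0, "ty": 0, "tz": 0, "rx": 0, "ry": 0, "rz": -0.129}, {"tx": 0, "ty": 0, "tz": 0, "rx": 0, "ry": 0, "rz": -0.129}, {"tx": 0, "ty": 0, "tz": 0, "rx": 0, "ry": 0, "rz": -0.129}, {"tx": 0, "ty": 0, "tz": 0, "rx": 0, "ry": 0, "rz": -0.129}, {"tx": 0, "ty": 0, "tz": 0, "rx": 0, "ry": 0, "rz": -0.129}, {"tx": 0, "ty": 0, "tz": 0, "rx": 0, "ry": 0, "rz": 0}, {"tx": 0, "ty": 0, "tz": 0, "rx": 0, "ry": 0, "rz": 0}, {"tx": 0, "ty": 0, "tz": 0, "rx": 0, "ry": 0, "rz": 0}, {"tx": 0, "ty": 0, "tz": 0, "rx": 0, "ry": 0, "rz": 0}]'

```text
time: 14.75
tool_pos: [434.3, -346.8, 68.8]
tcp_rot: [3.141, -0.0, 0.135]
contact_force: [-0.6, -0.0, 3.2]
grip_width: 29.6
finger_force: 29.8
```

Run:
```python
from plant import bot
from h import *
np.set_printoptions(precision=3,suppress=True)
o,m,im=snap(bot,'wrist','w7'); print(o["moment"])
# visible cover features now: white spots and orange wing
d=(im.min(2)>150).astype(np.uint8); n,lab,st,cen=cv2.connectedComponentsWithStats(d)
k=cv2.inRange(cv2.cvtColor(im,cv2.COLOR_BGR2HSV),(100,120,60),(125,255,255))
x,y,w,h=cv2.boundingRect(max(cv2.findContours(k,0,2)[0],key=cv2.contourArea)); print("blue",x,y,w,h)
print([(cen[i],st[i,4]) for i in range(1,n) if 20<st[i,4]<900 and x<cen[i][0]<x+w and y<cen[i][1]<y+h])
ko=cv2.inRange(cv2.cvtColor(im,cv2.COLOR_BGR2HSV),(8,150,150),(16,255,255)); 
for c in cv2.findContours(ko,0,2)[0]:
    if cv2.contourArea(c)>40: print("orange",cv2.minAreaRect(c))
R0=(434.4,-346.5)
print("expected wing top ends along y:",proj(m,[(R0[0]-.13*15,R0[1]+15,87.7),(R0[0]+.13*15,R0[1]-15,87.7)]))
```

```text
{'time': np.float64(14.75), 'tool_pos': array([ 434.338, -346.798,   68.812]), 'tcp_rot': array([ 3.141, -0.   ,  0.135]), 'contact_force': array([-0.582, -0.01 ,  3.246]), 'grip_width': np.float64(29.572), 'finger_force': np.float64(29.809)}
[-0.295  0.225  0.062]
blue 173 0 290 289
[(array([197.175,  23.337]), np.int32(303)), (array([438.046,  29.256]), np.int32(281))]
orange ((315.0, 303.5), (27.0, 72.0), 90.0)
expected wing top ends along y: [[275.156 321.508]
 [350.136 321.926]]
```

The wing now lies along the cover's y: the orange strip is level in the picture and centred at (315,303). Now I'll press down in small steps and watch the force.

carry_out --plan '[{"tx": -0.2, "ty": 0, "tz": -1.5, "rx": 0, "ry": 0, "rz": 0}, {"tx": -0.2, "ty": 0, "tz": -1.5, "rx": 0, "ry": 0, "rz": 0}, {"tx": -0.2, "ty": 0, "tz": -1.5, "rx": 0, "ry": 0, "rz": 0}, {"tx": 0, "ty": 0, "tz": 0, "rx": 0, "ry": 0, "rz": 0}, {"tx": 0, "ty": 0, "tz": 0, "rx": 0, "ry": 0, "rz": 0}]'

```text
time: 15.3
tool_pos: [433.7, -346.9, 64.7]
tcp_rot: [3.141, -0.0, 0.134]
contact_force: [-2.9, 0.5, 7.8]
grip_width: 29.6
finger_force: 29.8
```

carry_out --plan '[{"tx": -0.2, "ty": 0, "tz": -1.5, "rx": 0, "ry": 0, "rz": 0}, {"tx": -0.2, "ty": 0, "tz": -1.5, "rx": 0, "ry": 0, "rz": 0}, {"tx": 0, "ty": 0, "tz": 0, "rx": 0, "ry": 0, "rz": 0}, {"tx": 0, "ty": 0, "tz": 0, "rx": 0, "ry": 0, "rz": 0}]'

```text
time: 15.7
tool_pos: [433.4, -346.8, 62.0]
tcp_rot: [3.141, -0.001, 0.134]
contact_force: [-3.3, 1.8, 9.3]
grip_width: 29.6
finger_force: 29.9
```

carry_out --plan '[{"tx": -0.2, "ty": 0, "tz": -1, "rx": 0, "ry": 0, "rz": 0}, {"tx": 0, "ty": 0, "tz": -1, "rx": 0, "ry": 0, "rz": 0}, {"tx": 0, "ty": 0, "tz": 0, "rx": 0, "ry": 0, "rz": 0}, {"tx": 0, "ty": 0, "tz": 0, "rx": 0, "ry": 0, "rz": 0}]'

```text
time: 16.1
tool_pos: [433.4, -346.7, 61.2]
tcp_rot: [3.14, -0.001, 0.134]
contact_force: [-3.9, 3.7, 20.3]
grip_width: 29.7
finger_force: 30.0
```

carry_out --plan '[{"tx": 0, "ty": 0, "tz": -1, "rx": 0, "ry": 0, "rz": 0}, {"tx": 0, "ty": 0, "tz": -1, "rx": 0, "ry": 0, "rz": 0}, {"tx": 0, "ty": 0, "tz": 0, "rx": 0, "ry": 0, "rz": 0}, {"tx": 0, "ty": 0, "tz": 0, "rx": 0, "ry": 0, "rz": 0}]'

```text
time: 16.5
tool_pos: [433.5, -346.7, 60.9]
tcp_rot: [3.14, -0.002, 0.134]
contact_force: [-8.2, 7.5, 32.9]
grip_width: 29.5
finger_force: 30.0
```

carry_out --plan '[{"tx": 0.3, "ty": -0.3, "tz": 0.8, "rx": 0, "ry": 0, "rz": 0}, {"tx": 0, "ty": 0, "tz": 0, "rx": 0, "ry": 0, "rz": 0}, {"tx": 0, "ty": 0, "tz": 0, "rx": 0, "ry": 0, "rz": 0}, {"tx": 0, "ty": 0, "tz": 0, "rx": 0, "ry": 0, "rz": 0}]'

```text
time: 16.9
tool_pos: [433.4, -346.7, 61.0]
tcp_rot: [3.141, -0.001, 0.134]
contact_force: [-7.0, 6.9, 28.6]
grip_width: 29.4
finger_force: 30.0
```

Run:
```python
from plant import bot
from fit import *
np.set_printoptions(precision=3,suppress=True)
snap(bot,'wrist','w8')
piv=np.array([72,0,18.])
def W(q,P): return Rot.from_euler('xyz',[0,q[3],q[2]]).apply(np.asarray(P,float)-piv)+[q[0],q[1],50]
Ld=[(59.4,50.3,22),(59.4,-50.3,22)]
for f in('w7','w8'):
    o,m,im=load(f)
    d=(im.min(2)>150).astype(np.uint8); n,lab,st,cen=cv2.connectedComponentsWithStats(d)
    C=np.array([cen[i] for i in range(1,n) if 100<st[i,4]<600 and cen[i][1]<80])
    U=np.array([min(C,key=lambda c:np.hypot(*(c-p))) for p in ((197,20),(438,25))])
    # top edge of the handle bar (its back face, top) in the columns near centre
    col=im[60:240,305:330].max(2).mean(1); dk=np.where(col<90)[0]+60
    r=(dk.min()-.5,) ; print(f,"dots",U.tolist(),"handle rows",dk.min(),dk.max())
    for th in (.06,.03,0.):
        s=least_squares(lambda q:(proj(m,W([q[0],q[1],q[2],th],Ld))-U).ravel(),[561.8,-329.4,.133])
        q=[*s.x,th]; P=proj(m,W(q,[(27,0,68),(17,0,68),(17,0,58)]))
        print(th,s.x,"res",np.abs(s.fun).max(),"pred rows back-top,front-top,front-bot",P[:,1])
```

```text
{'time': np.float64(16.9), 'tool_pos': array([ 433.44 , -346.691,   60.952]), 'tcp_rot': array([ 3.141, -0.001,  0.134]), 'contact_force': array([-6.974,  6.876, 28.603]), 'grip_width': np.float64(29.428), 'finger_force': np.float64(30.024)}
w7 dots [[197.17491749174917, 23.336633663366335], [438.0462633451957, 29.256227758007118]] handle rows 88 121
0.06 [ 564.432 -331.21     0.113] res 1.0041823551248399 pred rows back-top,front-top,front-bot [ 78.711 112.014 116.372]
0.03 [ 564.676 -331.183    0.113] res 1.2579718102971356 pred rows back-top,front-top,front-bot [ 83.814 116.786 119.823]
0.0 [ 564.91  -331.156    0.113] res 1.5133643494021953 pred rows back-top,front-top,front-bot [ 88.721 121.307 123.076]
w8 dots [[193.05678233438485, 18.34384858044164], [443.54088050314465, 22.09748427672956]] handle rows 91 124
0.06 [ 563.684 -331.34     0.122] res 0.04555601530989861 pred rows back-top,front-top,front-bot [ 73.536 109.167 114.057]
0.03 [ 563.934 -331.311    0.122] res 0.2329288716185829 pred rows back-top,front-top,front-bot [ 79.036 114.292 117.742]
0.0 [ 564.173 -331.284    0.122] res 0.5131194431884865 pred rows back-top,front-top,front-bot [ 84.32  119.139 121.211]
```

Pitch from the handle alone is only a rough check. The cover's side edges, which widen with height, measure it much better.

Run:
```python
from fit import *
np.set_printoptions(precision=3,suppress=True)
piv=np.array([72,0,18.])
def W(q,P): return Rot.from_euler('xyz',[0,q[3],q[2]]).apply(np.asarray(P,float)-piv)+[q[0],q[1],50]
Ld=[(59.4,50.3,22),(59.4,-50.3,22)]
Ud={'w7':[[197.17,23.34],[438.05,29.26]],'w8':[[193.06,18.34],[443.54,22.10]]}
for f in Ud:
    o,m,im=load(f); k=cv2.inRange(cv2.cvtColor(im,cv2.COLOR_BGR2HSV),(100,120,60),(125,255,255))
    E=[(v,np.where(k[v])[0].min()-.5,np.where(k[v])[0].max()+.5) for v in range(20,286,15)]
    E=np.array(E); print(f,E[::3].tolist())
    xs=np.linspace(-85,85,60)
    for h in (59.5,60,60.5,61):
        def fun(q):
            e=[]
            for sgn,c in((1,1),(-1,2)):
                p=proj(m,W(q,np.c_[xs,sgn*h+0*xs,22+0*xs])); s=np.argsort(p[:,1]); e.append(np.interp(E[:,0],p[s,1],p[s,0])-E[:,c])
            return np.r_[np.concatenate(e),(proj(m,W(q,Ld))-Ud[f]).ravel()]
        s=least_squares(fun,[563,-331,.13,.03],loss='soft_l1'); print(h,s.x,"rms",np.sqrt((fun(s.x)**2).mean()),"front z",W(s.x,(-85,0,18))[2])
```

```text
w7 [[20.0, 173.5, 461.5], [65.0, 174.5, 458.5], [110.0, 176.5, 456.5], [155.0, 177.5, 452.5], [200.0, 179.5, 449.5], [245.0, 182.5, 445.5]]
59.5 [ 564.239 -331.218    0.117    0.092] rms 1.4002395308311009 front z 64.4325760752485
60 [ 564.357 -331.135    0.117    0.075] rms 0.9243597921166457 front z 61.76454951805332
60.5 [ 564.461 -331.066    0.118    0.058] rms 0.5255694214039747 front z 59.07009766814898
61 [ 564.561 -331.052    0.118    0.041] rms 0.46307816137293467 front z 56.374442656445716
w8 [[20.0, 168.5, 467.5], [65.0, 170.5, 464.5], [110.0, 173.5, 461.5], [155.0, 176.5, 456.5], [200.0, 179.5, 452.5], [245.0, 182.5, 447.5]]
59.5 [ 563.958 -331.331    0.121    0.03 ] rms 1.0835886454910717 front z 54.634933199238105
60 [ 564.075 -331.302    0.121    0.013] rms 0.612249194806872 front z 52.068705762647355
60.5 [ 564.199 -331.258    0.122   -0.004] rms 0.3128722291271079 front z 49.40665969586246
61 [ 564.339 -331.251    0.122   -0.021] rms 0.5795783888685961 front z 46.7306187310483
```

With a half-width of 60.5 mm, which fits best, the front edge went from 59.1 mm to 49.4 mm, so the cover is flush. It's still pressed with about 29 N.

```bash
python3 -c "
from plant import bot
print(bot.close_job())"
```

```text
the job is handed in; nothing more can be done
None
```

I handed the job in with the cover hooked over the bar, the fastener turned to the marks and the front measured flush (49.4 mm against the 50 mm rim), still pressed shut at about 29 N. Step verdicts were not shown, and I did not re-check the bystanders.

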